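Square up battery cells in the welding jig with a straightedge

ROBOT

A 6-joint arm with a two-finger parallel gripper is mounted at the origin on the work surface. World frame = base frame: x ahead of the robot, y to its left, z up, the work surface at z = 0. Lengths are in m, angles in degrees, forces in N, time in s.
With the tool pointing down it reaches from about 0.325 to 0.775 m from the base axis. Payload 9.3 kg.
Tool frame: the origin (TCP) lies on the centre line of the jaws, within the pads' length; the fingertips stand 25 mm ahead of it and the grasp point (between the pads) lies 6 mm ahead of it (arm.tips_ahead is the distance from the TCP to the fingertips, in m); z points along the fingers, x is the direction in which the jaws open and shut, and the axes are right-handed (so a half turn about z gives the same grasp; the last joint's range is limited). The gripper opens to 85 mm and grips with 20 to 120 N. Pads are 22 mm wide; open, the fingers measure 114 mm over their backs; the gripper's body (76 mm by 85 mm) begins 54 mm behind the grasp point. The pads swing forward as they close: fully open they stand 13 mm farther back than shut.
Start: joints at [55.199, 14.817, 1.232, 76.415, 0, 81.257], TCP at [0.242, 0.494, 0.256] pointing down, gripper open.
Joint ranges: [-174.27, 174.27], [-52.1, 104.24], [-59.71, 78.15], [-110.17, 111.67], [-87.03, 83.33], [-180, 180]. Speed limits (degrees/s): [127.2, 127.2, 159.86, 180, 180, 180].

INTERFACE

Orientations are given as a 3x3 rotation matrix whose columns are the frame's x, y, z axes.
In Python, from workcell import arm gives the robot as it stands.
- The arm moves only by the tool arm_command, never from a script. Its argument "moves" is a list of rows, each a list of 3 entries, a list of its own where there are three numbers: the opening, from 0 (shut) to 1 (fully open), then the shift along the tool's x, y, z as a fraction of full scale, then the turn about the tool's z as a fraction of full scale. In form: [[gripper, [dx, dy, dz], turn], ...]. A call has 1 to 8 rows; each row shifts and turns the commanded pose from where the row before left it, along the tool's axes as they then stand; what a row does not reach is not made up. Full scale, the value 1, is 0.2 m for a shift and 45 degrees for a turn. A row lasts 1/8 s, in which the tool goes at most 62.5 mm and 10.7 degrees, less where a joint would pass 70% of its speed; a pose out of reach is approached as far as the arm can. A call with a number of a shift or a turn outside -1 to 1 is refused whole. A call with a gripper value outside its range is refused whole. The fingers move at their own pace and stop on an object; the grip force is fixed at half the most. Time passes only in rows, so rows that do not move let the fingers close. It gives the time, the measured TCP pose, the force and the opening at its end, in the units of the state.
- arm.observe(): the state, without advancing time (a new reading comes with each control period).
- arm.read_camera(name): name is "scene" or "top" or "wrist"; returns a dict with "image" (420x560x3 uint8, red, green, blue), "fx", "fy", "cx", "cy" (pixels), "D" ([k1, k2, p1, p2, k3] as OpenCV has them; the pictures are not rectified), "R" (3x3) and "t" (3): a world point X has camera coordinates R X + t; the wrist camera has in their place "mount" (4x4, takes a point from camera to tool coordinates, whose origin is the TCP and whose axes are the tool frame's). Camera axes: x right, y down, z forward; pixel columns grow to the right and rows downward; lengths in m; the calibration is good to about 2 mm. A picture is of the moment at which its call begins: read the wrist's pose just before it. There is no depth.
- arm.finish_job(): hands the job in, once; it reports no verdict.
The state is a dict: "clock": time; "joints": joint angles; "qd": joint speeds; "joint_torque": joint torques, N m; "tool_pos": TCP position; "tool_rot": TCP orientation; "ft_force": force on the tool from outside, world axes, zero at the start; "wrist_torque": the same for the moment, N m; "opening": opening from 0.0 (shut) to 1.0 (fully open).
Only numpy, scipy, OpenCV 4.12 (cv2) and the standard library are available. Lean on these libraries where they do the work, as an engineer would, in place of code of your own. Each camera call takes 0.05 s, during which the arm holds its last target.

TASK

Take the yellow straightedge out of its tray and with it slide the five loose blue cells in the jig together, as one row under the red sprung pads, until all their far ends bear on the black fence, and lean on the row there for about a second with about 7 N more than the sliding took (over 14 N on the fence dents the cells). Then stand the straightedge back upright and lengthwise in its tray, clear of the red spudger, and let go. Leave the cells flush against the fence, keep the gripper off the cells, the fence and the bridge over them, and leave the other things on the bench alone.

Things in the scene. Friction and masses are not known exactly. Their poses are not given: they have to be found in the camera images.
- straightedge_c (a point): Loose yellow glass-fibre angle used as straightedge, 180 g, standing in the tray. Upright leg 160 mm long (along its y), 10 mm thick (along its x), 70 mm high; this point is the middle of the upright leg, 35 mm above its underside. The flat pushing face is the leg's +x face, 5 mm from this point; a foot 6 mm thick sticks out on the -x side to 42 mm from this point.
- tray: Fixed shallow black tool tray, outside 120 mm (its x) by 200 mm (its y), walls 4 mm thick and 10 mm high, floor 4 mm thick; origin under its centre. The straightedge belongs on its +x half: upright leg about 20 mm to +x of the centre, length along the tray's y (centred within 15 mm), foot towards the tray's -x side.
- jig: Fixed white cell jig: deck 200 mm (its x) by 150 mm (its y), 8 mm thick, origin under its centre; +x points to the fence. Its -x part is bare deck: push with the straightedge held 2 to 5 mm clear of it, as arms sag under the push, and drag on the deck hides the feel; ribs 6 mm high, from the fence back 56 mm, form five grooves along x, 22 mm apart, groove 0 at y = -44 mm to groove 4 at +44 mm.
- bridge: Fixed aluminium hold-down bridge over the row, part of the jig, 16 mm wide (x), its middle 38 mm before the fence's face, its top 45 mm above the bench (pad stems to 52 mm); origin on the deck. Below it five red sprung pads press on the cells with about 2.4 N each, so sliding the row takes some 5 to 15 N, differing with the friction; then the force climbs at the fence.
- fence: Black rigid fence bar across the far end of the jig, 150 mm long, 12 mm thick, 24 mm high above the deck (two brass thumb screws on it stand 8 mm higher, near its ends). Its face towards the cells is the plane x = 0 of this body; origin at the deck, in mid-length. It does not yield.
- fence_line (a point): Point on the fence's face towards the cells, at mid-length, at the height of the cells' axes (17 mm above the bench). Its x axis points into the fence, square to it; y along the fence. A cell that is home has its centre 32.5 mm to -x of the fence's face.
- cell0_c (a point): Centre (on the axis) of the loose blue battery cell in groove 0 (y = -44 mm on the jig): 17.6 mm in diameter, 65 mm long along its x, about 46 g, lying on the deck in its groove with about 1 mm side play, its far end 7 to 28 mm short of the fence at the start. Its axis is 17 mm above the bench.
- cell1_c (a point): Centre (on the axis) of the loose blue battery cell in groove 1 (y = -22 mm on the jig): 17.6 mm in diameter, 65 mm long along its x, about 46 g, lying on the deck in its groove with about 1 mm side play, its far end 7 to 28 mm short of the fence at the start. Its axis is 17 mm above the bench.
- cell2_c (a point): Centre (on the axis) of the loose blue battery cell in groove 2 (y = 0 mm on the jig): 17.6 mm in diameter, 65 mm long along its x, about 46 g, lying on the deck in its groove with about 1 mm side play, its far end 7 to 28 mm short of the fence at the start. Its axis is 17 mm above the bench.
- cell3_c (a point): Centre (on the axis) of the loose blue battery cell in groove 3 (y = 22 mm on the jig): 17.6 mm in diameter, 65 mm long along its x, about 46 g, lying on the deck in its groove with about 1 mm side play, its far end 7 to 28 mm short of the fence at the start. Its axis is 17 mm above the bench.
- cell4_c (a point): Centre (on the axis) of the loose blue battery cell in groove 4 (y = 44 mm on the jig): 17.6 mm in diameter, 65 mm long along its x, about 46 g, lying on the deck in its groove with about 1 mm side play, its far end 7 to 28 mm short of the fence at the start. Its axis is 17 mm above the bench.
- cell0: The same cell as a body, origin 8.8 mm below its centre.
- cell1: The same cell as a body, origin 8.8 mm below its centre.
- cell2: The same cell as a body, origin 8.8 mm below its centre.
- cell3: The same cell as a body, origin 8.8 mm below its centre.
- cell4: The same cell as a body, origin 8.8 mm below its centre.
- straightedge: The same straightedge as a body, origin under the middle of its upright leg. Grip that leg across its 10 mm thickness from above, near the middle of its length and with the fingertips no more than 25 mm below its top, so that they pass over the cells and the bridge.
- spudger: Bystander: red plastic spudger, 10 mm wide, about 160 mm long, 7 mm high, lying in the tray along its -x wall, origin under its middle.
- tape: Bystander: orange roll of tape, 90 mm across, 24 mm high.
- phone: Bystander: black phone, 148 x 72 x 9 mm, lying on the bench.
- spare_cell: Bystander: green battery cell, standing, 17.6 mm across, 65 mm high; it tips easily.
- screwdriver: Bystander: screwdriver lying on the bench.
- multimeter: Bystander: yellow multimeter, 180 x 85 x 36 mm (knob 45 mm).
- strip_reel: Bystander: reel of nickel strip, 76 mm across, 16 mm high.
Things that resemble listed ones, but are neither listed nor needed, are in the scene too. Leave any pink look-alike of the straightedge alone.

How it is judged:
By the outcome, as a careful person would: the job done as asked, in the order asked, and still so for the second after the job is handed in, with the robot touching nothing.
It also fails if it takes over 72 s, if anything falls off the work surface, if the arm or the gripper's body presses on something with over 40 N, if the wrist force passes 120 N, or if a joint passes its speed limit or range.

## Working session

There is one attempt and no reset: what is moved stays moved. The work goes in short steps, Python scripts to look and compute and a tool call to move; the robot and the scene stay as the last step left them, time stands still between calls to the robot, and variables do not carry over. Pictures are saved under pics/ and viewed, and the job is handed in when it is done.

Besides the shell and the picture viewer there is one more tool, called as name([rows], argument=value, ...), one row to a line, values as JSON. arm_command: Moves the arm, as the interface text tells. Its arguments: {"type":"object","properties":{"moves":{"type":"array","items":{"type":"array"}}},"required":["moves"]}

```bash
ls; mkdir -p pics
python3 - <<'E'
from workcell import arm
import cv2
s=arm.observe()
for k,v in s.items(): print(k,v)
for n in ["scene","top","wrist"]:
    c=arm.read_camera(n); cv2.imwrite(f"pics/{n}0.png",c["image"][:,:,::-1])
    print(n,{k:v for k,v in c.items() if k!="image"})
E
```

```text
pics
clock 0.0
joints [ 5.51994024e+01  1.48495756e+01  1.18811279e+00  7.64152479e+01
 -8.70301751e-04  8.12561504e+01]
qd [-0.04507993  0.03103941  0.04422287 -0.03629535  0.12743944 -0.01506128]
joint_torque [-1.49790219e-03 -5.55646348e+01  3.44528389e+01  1.38745128e-02
 -3.82930712e-04 -2.91628737e-05]
tool_pos [0.24145562 0.49387529 0.25566609]
tool_rot [[ 4.39260625e-01  8.98359359e-01 -7.51640793e-04]
 [ 8.98358696e-01 -4.39261227e-01 -1.10806006e-03]
 [-1.32560278e-03 -1.88515889e-04 -9.99999104e-01]]
ft_force [0.14388585 0.18804339 0.66916003]
wrist_torque [-0.02375888 -0.00553495 -0.01259443]
opening 1.0005415466472083
scene {'fx': 473.48086238256286, 'fy': 473.48086238256286, 'cx': 268.9880071263337, 'cy': 211.05773925858898, 'D': array([-0.0861604,  0.       ,  0.       ,  0.       ,  0.       ]), 'R': array([[-0.81449566,  0.58012946, -0.00682828],
       [ 0.45144752,  0.62634734, -0.63551881],
       [-0.36440631, -0.52070992, -0.77205519]]), 't': array([ 0.41218295, -0.16903726,  1.48021123])}
top {'fx': 438.1850738839525, 'fy': 438.1850738839525, 'cx': 277.49860324
[... 154 characters left out ...]
00399131],
       [-0.9975721 ,  0.01407637, -0.0682038 ],
       [ 0.06825291,  0.00303794, -0.99766343]]), 't': array([-0.0121796 ,  0.47767026,  1.21551956])}
wrist {'fx': 319.0539026866815, 'fy': 319.0539026866815, 'cx': 271.65949634586667, 'cy': 205.16930493162008, 'D': array([-0.04351771,  0.        ,  0.        ,  0.        ,  0.        ]), 'mount': array([[ 9.99999454e-01, -7.91270275e-04,  6.81834713e-04,
         2.14503652e-04],
       [ 5.87860936e-04,  9.65932893e-01,  2.58792003e-01,
        -6.57454200e-02],
       [-8.63380996e-04, -2.58791461e-01,  9.65932831e-01,
        -1.18061738e-01],
       [ 0.00000000e+00,  0.00000000e+00,  0.00000000e+00,
         1.00000000e+00]])}
```

View pics/scene0.png

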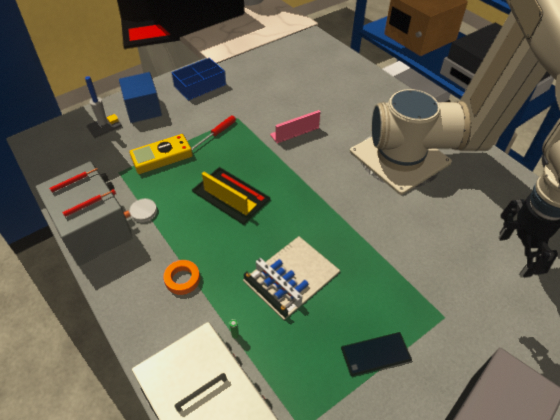

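View pics/top0.png

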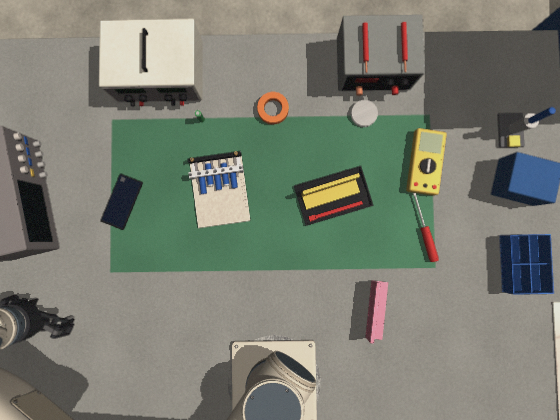

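View pics/wrist0.png

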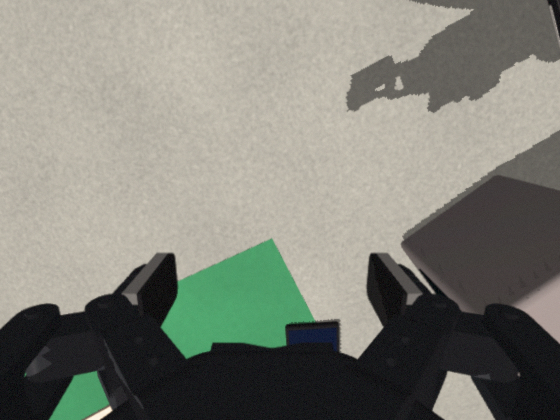

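The scene view shows the yellow straightedge at (228,193) and the top view shows it at (332,188), standing in the black tray. Things that could be mistaken for it in the top view are the pink look-alike (377,311), the yellow multimeter (428,160) and the red spudger (337,211). By the description I choose the yellow one in the tray. The jig is at (220,190), with its fence at the top, near (215,158). Next I'll take close crops.

```bash
cat > h.py <<'E'
import numpy as np, cv2
from workcell import arm
def K(c): return np.array([[c["fx"],0,c["cx"]],[0,c["fy"],c["cy"]],[0,0,1.]])
def ext(c,s=None):
    if "R" in c: return np.array(c["R"]),np.array(c["t"])
    M=np.array(c["mount"]); T=np.eye(4); T[:3,:3]=s["tool_rot"]; T[:3,3]=s["tool_pos"]
    W=np.linalg.inv(T@M); return W[:3,:3],W[:3,3]
def proj(c,X,s=None):
    R,t=ext(c,s); X=np.atleast_2d(np.asarray(X,float))
    return cv2.projectPoints(X,cv2.Rodrigues(R)[0],t,K(c),np.array(c["D"]))[0][:,0]
def back(c,uv,z,s=None):
    R,t=ext(c,s); uv=np.atleast_2d(np.asarray(uv,float))
    n=cv2.undistortPoints(uv[:,None],K(c),np.array(c["D"]))[:,0]
    d=np.c_[n,np.ones(len(n))]@R; o=-R.T@t
    return o+d*((z-o[2])/d[:,2])[:,None]
def crop(im,x0,y0,w,h,k,fn):
    cv2.imwrite(fn,cv2.resize(im[y0:y0+h,x0:x0+w,::-1],None,fx=k,fy=k,interpolation=cv2.INTER_CUBIC))
E
python3 - <<'E'
from h import *
a=cv2.imread("pics/top0.png")[:,:,::-1]
crop(a,180,140,80,100,6,"pics/jigc.png"); crop(a,285,155,100,75,8,"pics/trayc.png")
E
```

```text
(no output)
```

View pics/jigc.png

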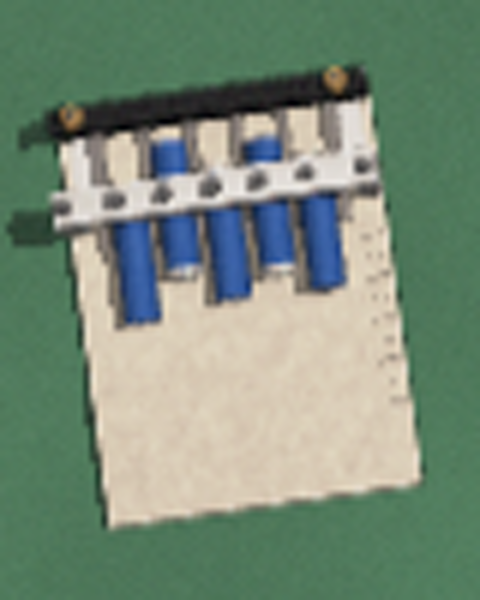

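View pics/trayc.png

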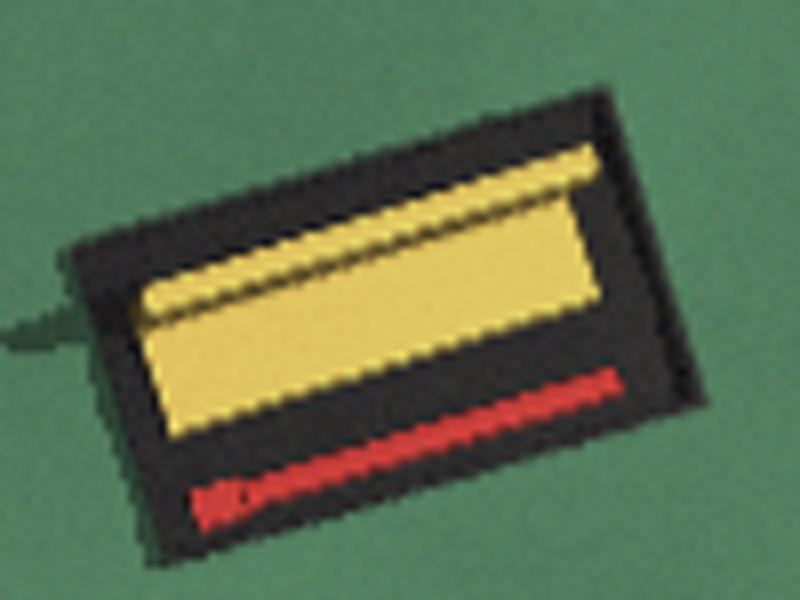

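The crops confirm the choice. The yellow leg's top edge runs from crop pixel (140,300) to (600,160), with its foot towards the spudger. The jig has its fence at the top, and the cells stick out of the bridge by varying amounts. Next, rough poses.

Run:
```python
from h import *
c=arm.read_camera("top")
def tr(p,x0,y0,k): return [((x+.5)/k-.5+x0,(y+.5)/k-.5+y0) for x,y in p]
P=back(c,tr([(72,245),(607,88),(707,403),(155,568)],285,155,8),.010)
print("tray",P.round(4)[:,:2]*1e3, P.mean(0), [np.linalg.norm(P[i]-P[(i+1)%4]) for i in range(4)])
d=P[1]-P[0]; print("tray long dir", np.degrees(np.arctan2(d[1],d[0])))
L=back(c,tr([(143,302),(598,163)],285,155,8),.074);print("leg top ends",L, np.linalg.norm(L[1]-L[0])); d=L[1]-L[0];print(np.degrees(np.arctan2(d[1],d[0])))
J=back(c,tr([(107,527),(421,485)],180,140,6),.008);print("jig back",J);d=J[1]-J[0];print(np.degrees(np.arctan2(d[1],d[0])),np.linalg.norm(d))
F=back(c,tr([(60,137),(372,97)],180,140,6),.032);print("fence front top",F);d=F[1]-F[0];print(np.degrees(np.arctan2(d[1],d[0])),np.linalg.norm(d))
print(arm.tips_ahead,arm.observe()["clock"])
```

```text
tray [[ 547.   -65.4]
 [ 600.5 -256.5]
 [ 487.7 -288.8]
 [ 432.1  -92.7]] [ 0.51681927 -0.17582203  0.01      ] [np.float64(0.1984427469911011), np.float64(0.11734253159204247), np.float64(0.20376232379632447), np.float64(0.11809853881003601)]
tray long dir -74.37115525770125
leg top ends [[ 0.51945732 -0.08665587  0.074     ]
 [ 0.56430842 -0.24062268  0.074     ]] 0.16036645164874572
-73.75896672204472
jig back [[0.4311398  0.20810761 0.008     ]
 [0.44886685 0.06000824 0.008     ]]
-83.17434321409452 0.14915653210809734
fence front top [[0.61261734 0.2253687  0.032     ]
 [0.62930853 0.07956848 0.032     ]]
-83.46921962846 0.14675251395499697
0.025 0.2
```

```bash
cat >> h.py <<'E'
def yaw(R): return np.degrees(np.arctan2(R[1,0],R[0,0]))
def plan(p,yw,n,g,start=None,dec=3):
    """equal steps to p, yaw; prints rows"""
    s=arm.observe()
    q,y=(np.array(s["tool_pos"]),yaw(s["tool_rot"])) if start is None else start
    q=np.array(q,float);out=[]
    p=np.array(p)
    for i in range(n):
        d=(p-q)/(n-i); dy=(yw-y)/(n-i)
        a=np.radians(y); X=np.array([np.cos(a),np.sin(a),0]);Y=np.array([np.sin(a),-np.cos(a),0])
        v=[round(float(d@X)/.2,dec),round(float(d@Y)/.2,dec),round(float(-d[2])/.2,dec)]; t=round(-dy/45,dec)
        q=q+.2*(v[0]*X+v[1]*Y+np.array([0,0,-v[2]])); y-=45*t
        out.append([g,v,t])
    print(out, "end",q.round(4),round(y,2))
    return q,y
E
python3 - <<'E'
from h import *
s=plan([.40,.27,.25],35,6,1.0); plan([.53,.06,.2],6.7,6,1.0,s)
E
```

```text
[[1.0, [-0.11, 0.201, 0.005], np.float64(0.107)], [1.0, [-0.092, 0.209, 0.005], np.float64(0.107)], [1.0, [-0.075, 0.216, 0.005], np.float64(0.107)], [1.0, [-0.056, 0.222, 0.005], np.float64(0.107)], [1.0, [-0.037, 0.225, 0.005], np.float64(0.108)], [1.0, [-0.018, 0.228, 0.004], np.float64(0.107)]] end [0.4    0.27   0.2501] 35.01
[[1.0, [-0.012, 0.205, 0.042], np.float64(0.105)], [1.0, [0.005, 0.206, 0.042], np.float64(0.105)], [1.0, [0.022, 0.205, 0.042], np.float64(0.105)], [1.0, [0.039, 0.202, 0.041], np.float64(0.105)], [1.0, [0.056, 0.198, 0.042], np.float64(0.105)], [1.0, [0.072, 0.193, 0.041], np.float64(0.104)]] end [0.53   0.06   0.2001] 6.7
```

arm_command([
  [1.0,[-0.11,0.2,0.005],0.107],
  [1.0,[-0.09,0.21,0.005],0.107],
  [1.0,[-0.075,0.216,0.005],0.107],
  [1.0,[-0.056,0.222,0.005],0.107],
  [1.0,[-0.037,0.225,0.005],0.107],
  [1.0,[-0.018,0.228,0.005],0.107],
])

```text
clock: 0.95
tool_pos: [0.401, 0.2692, 0.2502]
tool_rot: [[0.82, 0.572, 0.0], [0.572, -0.82, 0.0], [0.0, -0.0, -1.0]]
ft_force: [-0.3, 0.3, 0.3]
opening: 1.0
```

arm_command([
  [1.0,[-0.012,0.205,0.042],0.105],
  [1.0,[0.005,0.205,0.042],0.105],
  [1.0,[0.022,0.205,0.042],0.105],
  [1.0,[0.04,0.2,0.042],0.105],
  [1.0,[0.055,0.2,0.042],0.105],
  [1.0,[0.072,0.193,0.042],0.105],
  [1.0,[0,0,0],0],
  [1.0,[0,0,0],0],
])

```text
clock: 1.95
tool_pos: [0.5301, 0.0608, 0.1997]
tool_rot: [[0.993, 0.117, -0.001], [0.117, -0.993, 0.0], [-0.001, -0.0, -1.0]]
ft_force: [-0.7, 1.2, -0.1]
opening: 1.0
```

Run:
```python
from h import *
import pickle
s=arm.observe(); c=arm.read_camera("wrist"); print(s["tool_pos"],yaw(s["tool_rot"]),s["clock"],s["ft_force"])
pickle.dump((s,c),open("w1.pkl","wb"))
cv2.imwrite("pics/w1.png",c["image"][:,:,::-1])
```

```text
[0.53007099 0.06083561 0.19973841] 6.711577884416614 1.95 [-0.74674148  1.16723231 -0.08086347]
```

View pics/w1.png

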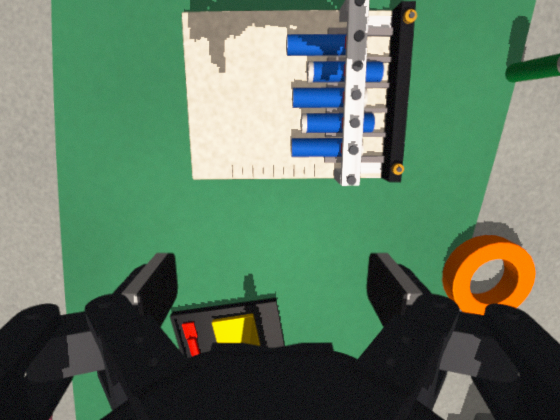

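The wrist view shows the whole jig: deck corners near (183,12) and (193,180), fence front edge at columns 386 to 398, and cell back ends at columns 287 to 310. I'll zoom in for sub-pixel picks.

Run:
```python
from h import *
a=cv2.imread("pics/w1.png")[:,:,::-1]
crop(a,175,0,130,190,3,"pics/w1a.png");crop(a,280,0,140,190,3,"pics/w1a2.png")
b=np.hstack([cv2.imread("pics/w1a.png"),cv2.imread("pics/w1a2.png")]);print(b.shape)
crop(a,280,0,140,190,4,"pics/w1b.png")
```

```text
(570, 810, 3)
```

View pics/w1b.png

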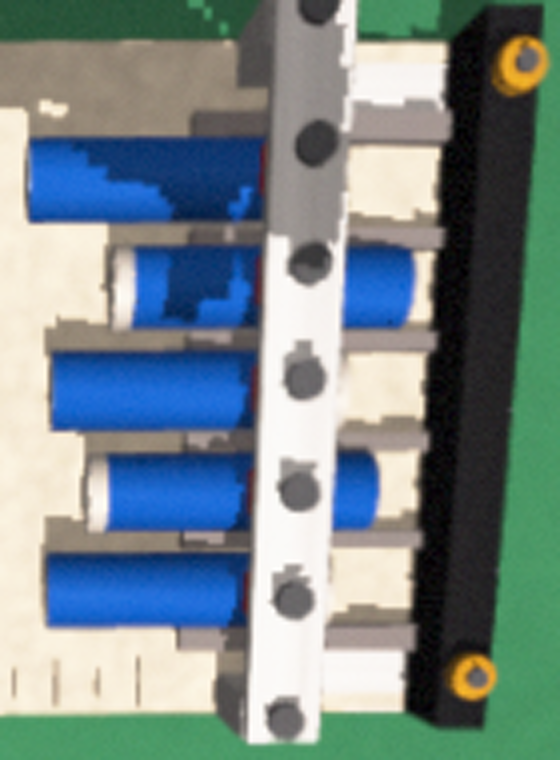

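View pics/w1a.png

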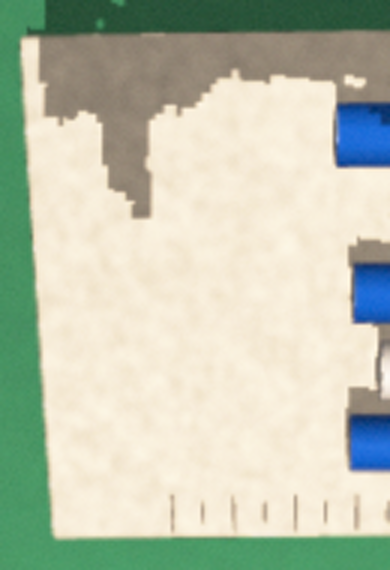

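Run:
```python
from h import *
a=cv2.imread("pics/w1.png")
b=cv2.convertScaleAbs(a[0:190,370:420],alpha=4,beta=-20)
cv2.imwrite("pics/w1f.png",cv2.resize(b,None,fx=6,fy=3,interpolation=cv2.INTER_CUBIC))
```

```text
(no output)
```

View pics/w1f.png

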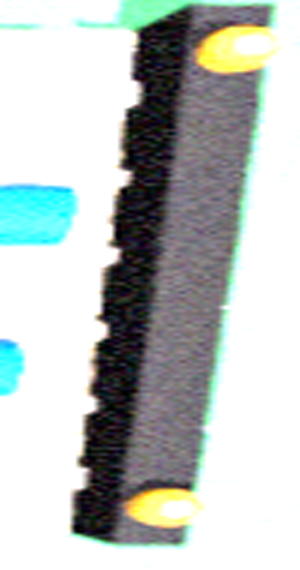

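Run:
```python
from h import *
import pickle
s,c=pickle.load(open("w1.pkl","rb"))
g=cv2.cvtColor(c["image"],cv2.COLOR_RGB2GRAY).astype(float)
def subpix_cols(rows,lo,hi,sign):  # strongest gradient col per row
    o=[]
    for r in rows:
        d=np.diff(cv2.GaussianBlur(g,(3,3),0)[r,lo:hi])*sign; i=int(d.argmax())
        if 0<i<len(d)-1:
            den=d[i-1]-2*d[i]+d[i+1]; i2=i+.5*(d[i-1]-d[i+1])/den
        else: i2=i
        o.append((lo+i2+.5,r))
    return np.array(o)
def fitline(P):
    vx=cv2.fitLine(P.astype(np.float32)[:,None],cv2.DIST_HUBER,0,.01,.01).ravel(); return vx
def ang(P,z,name):
    W=back(c,P,z,s); v=fitline(W[:,:2]); 
    an=np.degrees(np.arctan2(v[1],v[0])); n=np.array([-v[1],v[0]]); 
    r=(W[:,:2]-v[2:])@n
    print(name,"angle",round(an%180,2),"pt",v[2:].round(4),"rms mm",(r.std()*1e3).round(2),"offset",(n@v[2:]).round(4))
    return W
# deck rear edge
ang(subpix_cols(range(45,175,5),178,200,1),.008,"deck back")
# fence base: rows between ribs/cells
B=subpix_cols([16,20,24,44,48,64,66,92,96,100,102,118,144,148,152,164,168],380,398,-1);print(B.round(1).tolist())
ang(B,.008,"fence base")
T=subpix_cols(range(30,165,5),394,420,1);print(T[:4],T[-4:]);ang(T,.032,"fence back top")
```

```text
deck back angle 97.24 pt [0.4413 0.1374] rms mm 0.12 offset 0.4551
[[391.3, 16.0], [390.8, 20.0], [390.4, 24.0], [389.1, 44.0], [388.5, 48.0], [388.3, 64.0], [387.8, 66.0], [385.9, 92.0], [385.3, 96.0], [385.8, 100.0], [385.7, 102.0], [384.2, 118.0], [382.3, 144.0], [382.5, 148.0], [382.3, 152.0], [380.5, 164.0], [380.5, 168.0]]
fence base angle 97.15 pt [0.6249 0.1612] rms mm 0.29 offset 0.6401
[[413.35692308  30.        ]
 [413.24739583  35.        ]
 [412.64048338  40.        ]
 [412.37183099  45.        ]] [[404.17827298 145.        ]
 [403.57823129 150.        ]
 [403.21761658 155.        ]
 [402.48648649 160.        ]]
fence back top angle 97.22 pt [0.6363 0.1605] rms mm 0.1 offset 0.6515
```

Run:
```python
from h import *
import pickle
s,c=pickle.load(open("w1.pkl","rb"))
a=np.radians(7.22);X=np.array([np.cos(a),np.sin(a)]);Y=np.array([-X[1],X[0]])
C=back(c,[(182.2,12.5),(192.6,178.8)],.008,s)[:,:2];print("corners X,Y",C@X,C@Y)
# cells rear ends, at axis height .017 (edge of end disc top)
cc=[(28,180),(110,287),(50,390),(88,492),(46,590)]
P=back(c,[((x+.5)/4-.5+280,(y+.5)/4-.5) for x,y in cc],.022,s)[:,:2];print("cells X",P@X,"Y",P@Y)
F=back(c,[((452+.5)/4-.5+280,42/4-.5),((406+.5)/4-.5+280,713/4-.5)],.008,s)[:,:2];print("fence ends",F@X,F@Y)
plan([.525,-.26,.2],16.2,7,1.0)
```

```text
corners X,Y [0.45593943 0.45535005] [0.15316812 0.00441656]
cells X [0.54725797 0.56510088 0.55215869 0.56083395 0.55148838] Y [0.12238393 0.10062675 0.0792281  0.05718344 0.03540867]
fence ends [0.6414127  0.64145102] [0.15387946 0.00379691]
[[1.0, [-0.031, 0.227, -0.0], np.float64(-0.03)], [1.0, [-0.036, 0.227, -0.0], np.float64(-0.03)], [1.0, [-0.041, 0.226, -0.0], np.float64(-0.03)], [1.0, [-0.046, 0.225, -0.0], np.float64(-0.03)], [1.0, [-0.052, 0.223, -0.0], np.float64(-0.03)], [1.0, [-0.057, 0.222, -0.0], np.float64(-0.03)], [1.0, [-0.062, 0.221, -0.0], np.float64(-0.03)]] end [ 0.5251 -0.2599  0.2   ] 16.21
```

arm_command([
  [1.0,[-0.03,0.227,0],-0.03],
  [1.0,[-0.036,0.227,0],-0.03],
  [1.0,[-0.041,0.226,0],-0.03],
  [1.0,[-0.046,0.225,0],-0.03],
  [1.0,[-0.052,0.223,0],-0.03],
  [1.0,[-0.057,0.222,0],-0.03],
  [1.0,[-0.062,0.22,0],-0.03],
  [1.0,[0,0,0],0],
])

```text
clock: 3.0
tool_pos: [0.5253, -0.2618, 0.1998]
tool_rot: [[0.961, 0.277, 0.0], [0.277, -0.961, -0.0], [0.0, 0.001, -1.0]]
ft_force: [-0.5, 1.0, -0.3]
opening: 0.999
```

arm_command([
  [1.0,[0,0,0],0],
])

```text
clock: 3.12
tool_pos: [0.5253, -0.2591, 0.2001]
tool_rot: [[0.96, 0.279, 0.0], [0.279, -0.96, 0.0], [0.0, -0.0, -1.0]]
ft_force: [0.6, 0.8, -0.7]
opening: 0.999
```

Run:
```python
from h import *
import pickle
s=arm.observe(); c=arm.read_camera("wrist"); print(s["tool_pos"],yaw(s["tool_rot"]),s["clock"],s["ft_force"])
pickle.dump((s,c),open("w2.pkl","wb"))
cv2.imwrite("pics/w2.png",c["image"][:,:,::-1])
crop(c["image"],170,0,240,190,3,"pics/w2a.png")
```

```text
[ 0.52528484 -0.25906188  0.20009082] 16.19404625301024 3.125 [ 0.58546017  0.78520606 -0.71653488]
```

View pics/w2.png

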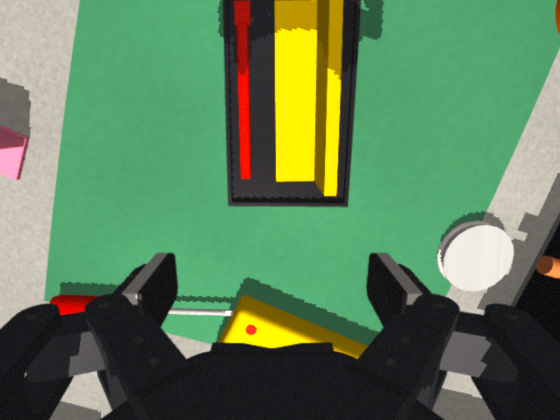

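View pics/w2a.png

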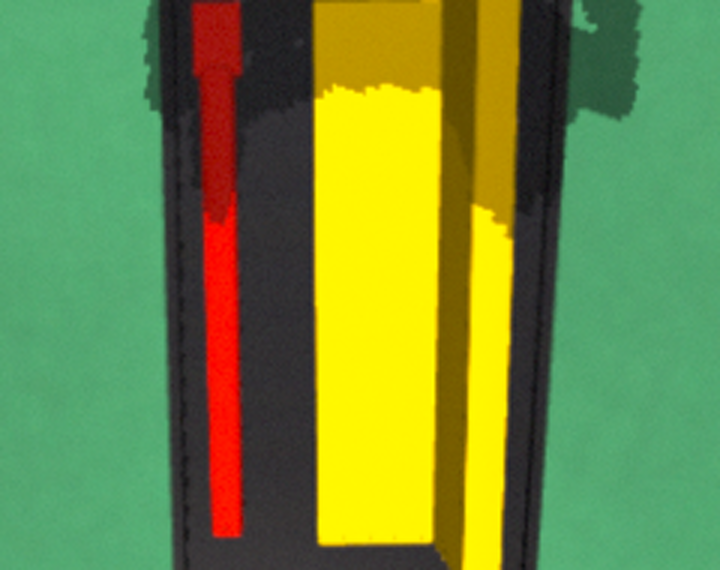

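The tray view shows the yellow leg's top strip at columns 323 to 342, with its near end at row 196. The foot lies left of it and the red spudger at column 240.

Run:
```python
from h import *
import pickle
s,c=pickle.load(open("w2.pkl","rb"))
r=c["image"][:,:,0].astype(float); r=cv2.GaussianBlur(r,(3,3),0)
def edge(rows,lo,hi,sg):
    o=[]
    for y in rows:
        d=np.diff(r[y,lo:hi])*sg;i=int(d.argmax());i2=i
        if 0<i<len(d)-1:i2=i+.5*(d[i-1]-d[i+1])/(d[i-1]-2*d[i]+d[i+1])
        o.append((lo+i2+.5,y))
    return np.array(o)
def ang(P,z,n):
    W=back(c,P,z,s)[:,:2];v=cv2.fitLine(W.astype(np.float32)[:,None],cv2.DIST_HUBER,0,.01,.01).ravel()
    nn=np.array([-v[1],v[0]]);nn*=np.sign(nn[0]);print(n,np.degrees(np.arctan2(nn[1],nn[0])).round(2),"off",(nn@v[2:]).round(4),(((W-v[2:])@nn).std()*1e3).round(2))
ang(edge(range(85,188,4),332,350,-1),.074,"leg +x top edge")
ang(edge(range(80,188,4),316,330,1),.074,"leg -x top edge")
ang(edge(range(40,175,4),268,282,1),.010,"foot -x edge")
ang(edge(range(40,190,4),338,362,1),.010,"tray +x outer?")
ang(edge(range(40,190,4),220,236,-1),.010,"tray -x outer")
print(back(c,[(330,196)],.074,s), back(c,[(230.5,206),(347,206)],.01,s))
```

```text
leg +x top edge 16.7 off 0.4795 0.08
leg -x top edge 16.91 off 0.4681 0.09
foot -x edge 16.87 off 0.4312 0.11
tray +x outer? 15.74 off 0.5114 0.12
tray -x outer 15.71 off 0.3915 0.53
[[ 0.56714404 -0.23856675  0.074     ]] [[ 0.49054187 -0.28723155  0.01      ]
 [ 0.60270187 -0.25474132  0.01      ]]
```

Run:
```python
from h import *
s=plan([.544,-.162,.14],16.8,3,1.0)
plan([.544,-.162,.0755],16.8,3,1.0,s)
```

```text
[[1.0, [0.075, -0.146, 0.1], np.float64(-0.004)], [1.0, [0.075, -0.146, 0.1], np.float64(-0.004)], [1.0, [0.076, -0.146, 0.101], np.float64(-0.005)]] end [ 0.544  -0.1619  0.1399] 16.81
[[1.0, [0.0, 0.0, 0.107], np.float64(0.0)], [1.0, [0.0, 0.0, 0.108], np.float64(0.0)], [1.0, [0.0, 0.0, 0.107], np.float64(0.0)]] end [ 0.544  -0.1619  0.0755] 16.81
```

arm_command([
  [1.0,[0.075,-0.146,0.1],-0.004],
  [1.0,[0.075,-0.146,0.1],-0.004],
  [1.0,[0.075,-0.146,0.1],-0.004],
  [1.0,[0,0,0],0],
  [1.0,[0,0,0],0],
])

```text
clock: 3.8
tool_pos: [0.5441, -0.1628, 0.1406]
tool_rot: [[0.957, 0.289, 0.001], [0.289, -0.957, -0.001], [0.001, 0.001, -1.0]]
ft_force: [0.4, 0.3, -0.5]
opening: 1.0
```

Run:
```python
from h import *
s=arm.observe(); c=arm.read_camera("wrist"); print(s["tool_pos"],yaw(s["tool_rot"]),s["clock"],s["ft_force"])
cv2.imwrite("pics/w3.png",c["image"][:,:,::-1])
plan([.544,-.162,.0755],16.8,3,1.0)
```

```text
[ 0.54412435 -0.16277432  0.14062719] 16.794731003994237 3.8 [ 0.39338537  0.29686821 -0.53833439]
[[1.0, [0.0, -0.002, 0.109], np.float64(-0.0)], [1.0, [0.001, -0.003, 0.109], np.float64(-0.001)], [1.0, [0.0, -0.002, 0.108], np.float64(-0.0)]] end [ 0.544  -0.162   0.0755] 16.78
```

View pics/w3.png

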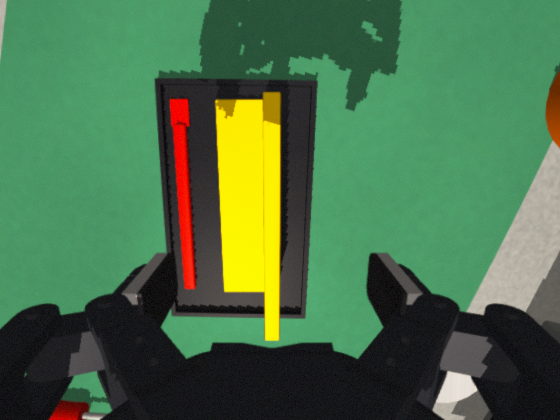

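The leg's top strip is centred between the jaws at column 272 and runs parallel to the tool's y. Now I'll descend and close.

arm_command([
  [1.0,[0,-0.002,0.11],0],
  [1.0,[0,-0.002,0.11],0],
  [1.0,[0,-0.002,0.105],0],
  [1.0,[0,0,0],0],
  [0,[0,0,0],0],
  [0,[0,0,0],0],
  [0,[0,0,0],0],
  [0,[0,0,0],0],
])

```text
clock: 4.85
tool_pos: [0.5436, -0.1624, 0.0752]
tool_rot: [[0.958, 0.287, 0.0], [0.287, -0.958, -0.0], [0.0, 0.0, -1.0]]
ft_force: [1.2, 0.2, 0.2]
opening: 0.146
```

arm_command([
  [0,[0,0,0],0],
  [0,[0,0,0],0],
])

```text
clock: 5.1
tool_pos: [0.5437, -0.1624, 0.0753]
tool_rot: [[0.958, 0.287, 0.001], [0.287, -0.958, -0.0], [0.0, 0.0, -1.0]]
ft_force: [-1.5, 0.4, 5.1]
opening: 0.103
```

Run:
```python
from h import *
s=arm.observe();print(s["ft_force"],s["opening"])
st=plan([.5437,-.1624,.15],16.7,3,0)
plan([.5159,.145,.15],7.22,7,0,st)
```

```text
[-1.45251737  0.39082502  5.12454945] 0.10332996165682352
[[0, [0.0, 0.0, -0.125], np.float64(-0.0)], [0, [0.0, 0.0, -0.124], np.float64(-0.0)], [0, [0.0, 0.0, -0.125], np.float64(-0.0)]] end [ 0.5437 -0.1624  0.1501] 16.7
[[0, [0.044, -0.216, 0.0], np.float64(0.03)], [0, [0.039, -0.217, 0.0], np.float64(0.03)], [0, [0.034, -0.218, 0.0], np.float64(0.03)], [0, [0.029, -0.218, 0.0], np.float64(0.03)], [0, [0.023, -0.219, 0.0], np.float64(0.03)], [0, [0.019, -0.22, 0.0], np.float64(0.03)], [0, [0.013, -0.22, 0.0], np.float64(0.031)]] end [0.5159 0.145  0.1501] 7.2
```

arm_command([
  [0,[0,0,-0.02],0],
  [0,[0,0,-0.08],0],
  [0,[0,0,-0.14],0],
  [0,[0,0,-0.135],0],
  [0,[0,0,0],0],
  [0,[0,0,0],0],
])

```text
clock: 5.85
tool_pos: [0.543, -0.1621, 0.1488]
tool_rot: [[0.958, 0.287, -0.001], [0.287, -0.958, 0.001], [-0.001, -0.001, -1.0]]
ft_force: [-0.7, 0.0, -2.9]
opening: 0.103
```

Run:
```python
from h import *
s=arm.observe(); c=arm.read_camera("wrist"); print(s["tool_pos"],yaw(s["tool_rot"]),s["clock"],s["ft_force"],s["wrist_torque"])
cv2.imwrite("pics/w4.png",c["image"][:,:,::-1])
```

```text
[ 0.54300494 -0.16208447  0.1487565 ] 16.69245078037939 5.85 [-0.73829624  0.01843348 -2.88811542] [-0.06254207  0.00904867  0.03986195]
```

View pics/w4.png

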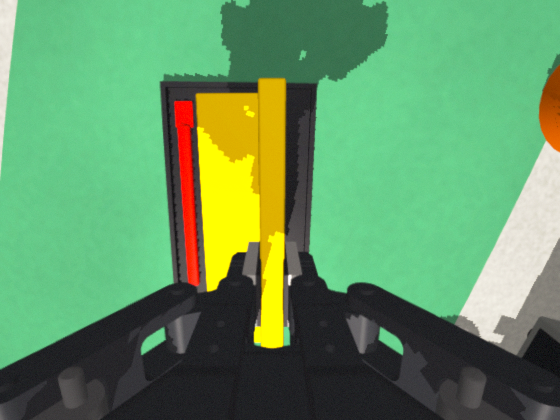

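```bash
cat > legyaw.py <<'E'
from h import *
def legyaw(c,s,rows,lo,hi,ch=0):
    r=c["image"][:,:,0].astype(float)-c["image"][:,:,2].astype(float); r=cv2.GaussianBlur(r,(3,3),0)
    for (l,h,sg) in ((lo[0],lo[1],1),(hi[0],hi[1],-1)):
        P=[]
        for y in rows:
            d=np.diff(r[y,l:h])*sg;i=int(d.argmax());i2=i
            if 0<i<len(d)-1:i2=i+.5*(d[i-1]-d[i+1])/(d[i-1]-2*d[i]+d[i+1])
            P.append((l+i2+.5,y))
        W=back(c,P,s["tool_pos"][2]-.0013,s)[:,:2];v=cv2.fitLine(W.astype(np.float32)[:,None],cv2.DIST_HUBER,0,.01,.01).ravel()
        nn=np.array([-v[1],v[0]]);nn*=np.sign(nn[0])
        print(np.degrees(np.arctan2(nn[1],nn[0])).round(2),"off rel TCP mm",(1e3*(nn@(v[2:]-s["tool_pos"][:2]))).round(2),"rms",(((W-v[2:])@nn).std()*1e3).round(2),"tool",yaw(s["tool_rot"]).round(2))
E
python3 - <<'E'
from legyaw import *
s=arm.observe(); c=arm.read_camera("wrist")
legyaw(c,s,range(100,190,5),(250,268),(275,292))
legyaw(c,s,range(100,235,5),(250,268),(275,292))
E
```

```text
16.66 off rel TCP mm -4.39 rms 0.04 tool 16.69
16.72 off rel TCP mm 4.92 rms 0.02 tool 16.69
17.39 off rel TCP mm -3.59 rms 0.12 tool 16.69
16.7 off rel TCP mm 4.9 rms 0.02 tool 16.69
```

arm_command([
  [0,[0.044,-0.216,0],0.03],
  [0,[0.039,-0.217,0],0.03],
  [0,[0.034,-0.218,0],0.03],
  [0,[0.029,-0.218,0],0.03],
  [0,[0.023,-0.219,0],0.03],
  [0,[0.019,-0.22,0],0.03],
  [0,[0.013,-0.22,0],0.031],
  [0,[0,0,0],0],
])

```text
clock: 6.95
tool_pos: [0.5148, 0.1475, 0.1488]
tool_rot: [[0.992, 0.129, -0.002], [0.129, -0.992, 0.0], [-0.002, -0.001, -1.0]]
ft_force: [0.4, -0.4, -3.0]
opening: 0.104
```

arm_command([
  [0,[0,0,0],0],
  [0,[0,0,0],0],
])

```text
clock: 7.2
tool_pos: [0.5158, 0.1441, 0.1495]
tool_rot: [[0.992, 0.124, -0.001], [0.124, -0.992, -0.0], [-0.001, 0.0, -1.0]]
ft_force: [-0.3, 0.3, -1.3]
opening: 0.106
```

Run:
```python
from h import *
s=arm.observe(); c=arm.read_camera("wrist"); print(s["tool_pos"],yaw(s["tool_rot"]),s["clock"],s["ft_force"],s["wrist_torque"])
a=c["image"]; cv2.imwrite("pics/w5.png",a[:,:,::-1])
c2=arm.read_camera("scene");crop(c2["image"],200,200,170,130,4,"pics/s5.png")
plan([.5159,.145,.083],7.2,5,0)
```

```text
[0.51582328 0.14414821 0.14950468] 7.138528523653519 7.2 [-0.29133156  0.31339204 -1.27006563] [-0.02058766 -0.02762205 -0.00138575]
[[0, [0.0, -0.001, 0.067], np.float64(-0.0)], [0, [0.0, -0.001, 0.067], np.float64(-0.0)], [0, [0.0, -0.001, 0.067], np.float64(-0.001)], [0, [0.0, -0.001, 0.066], np.float64(-0.0)], [0, [0.0, -0.001, 0.067], np.float64(-0.001)]] end [0.5158 0.1451 0.0829] 7.21
```

View pics/w5.png

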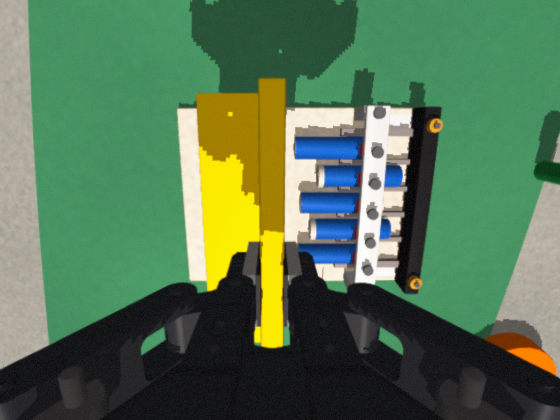

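View pics/s5.png

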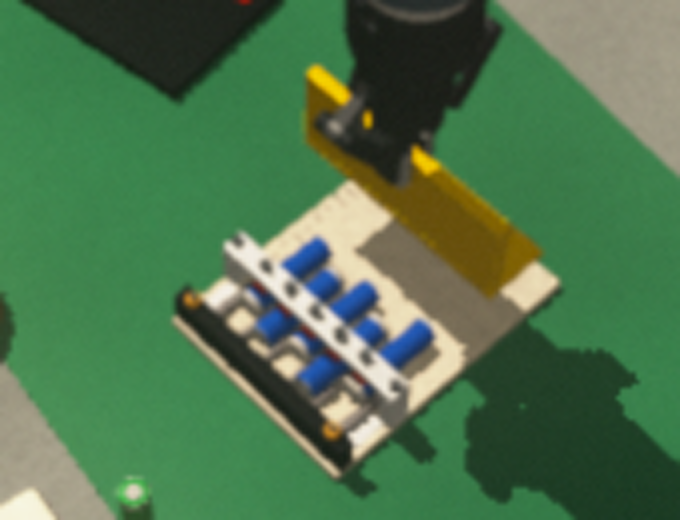

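The wrist view shows the held leg at column 272, behind all the cells (rear ends at columns 295 and beyond). The scene crop shows it square over the bare deck. Now I'll lower it.

arm_command([
  [0,[0,0,0.1],-0.001],
  [0,[0,0,0.1],0],
  [0,[0,0,0.08],0],
  [0,[0,0,0.05],0],
  [0,[0,0,0],0],
  [0,[0,0,0],0],
])

```text
clock: 8.05
tool_pos: [0.5162, 0.1449, 0.0844]
tool_rot: [[0.992, 0.126, 0.001], [0.126, -0.992, 0.0], [0.001, 0.0, -1.0]]
ft_force: [-0.3, 1.1, -3.2]
opening: 0.106
```

```bash
cat > st.py <<'E'
from h import *
def st():
    s=arm.observe();a=np.radians(7.2);X=np.array([np.cos(a),np.sin(a)]);Y=np.array([-X[1],X[0]])
    p=s["tool_pos"];f=s["ft_force"]
    print("t",round(s["clock"],2),"X",(p[:2]@X).round(4),"Y",(p[:2]@Y).round(4),"z",p[2].round(4),"yaw",yaw(s["tool_rot"]).round(2),"FX",(f[:2]@X).round(2),"FY",(f[:2]@Y).round(2),"Fz",f[2].round(2),"T",np.round(s["wrist_torque"],2),"pitch",np.degrees(s["tool_rot"][:,2]@np.r_[X,0]).round(2),"op",round(s["opening"],4))
    return s
E
python3 - <<'E'
from st import *
s=st()
c=arm.read_camera("scene");crop(c["image"],200,200,170,130,4,"pics/s6.png")
st()
E
```

```text
t 8.05 X 0.5303 Y 0.0791 z 0.0844 yaw 7.23 FX -0.21 FY 1.1 Fz -3.18 T [-0.   -0.02 -0.  ] pitch 0.05 op 0.1062
t 8.1 X 0.5303 Y 0.0791 z 0.0845 yaw 7.24 FX -0.15 FY 0.16 Fz -2.46 T [-0.04  0.06 -0.01] pitch 0.06 op 0.103
```

View pics/s6.png

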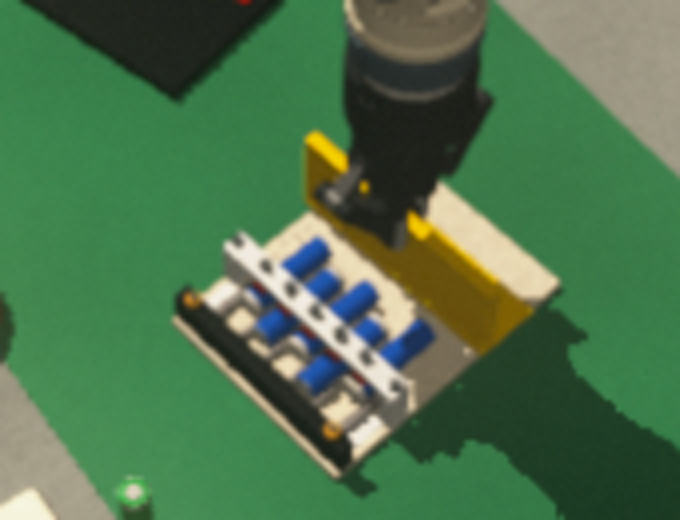

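arm_command([
  [0,[0.01,0,0.004],0],
  [0,[0.01,0,0],0],
  [0,[0.01,0,0],0],
  [0,[0.008,0,0],0],
  [0,[0.008,0,0],0],
  [0,[0,0,0],0],
])

```text
clock: 8.85
tool_pos: [0.525, 0.1462, 0.083]
tool_rot: [[0.992, 0.126, -0.0], [0.126, -0.992, -0.0], [-0.0, -0.0, -1.0]]
ft_force: [-0.3, -0.0, -2.0]
opening: 0.103
```

```bash
python3 -c "
from st import *
st()"
```

```text
t 8.85 X 0.5392 Y 0.0792 z 0.083 yaw 7.24 FX -0.29 FY 0.01 Fz -2.01 T [ 0.08 -0.05 -0.01] pitch -0.0 op 0.1027
```

arm_command([
  [0,[0.006,0,0],0],
  [0,[0.006,0,0],0],
  [0,[0.006,0,0],0],
  [0,[0.006,0,0],0],
  [0,[0.006,0,0],0],
  [0,[0.006,0,0],0],
])

```text
clock: 9.6
tool_pos: [0.5319, 0.1471, 0.083]
tool_rot: [[0.992, 0.126, -0.0], [0.126, -0.992, -0.0], [-0.0, -0.0, -1.0]]
ft_force: [-1.6, -0.4, -3.8]
opening: 0.104
```

arm_command([
  [0,[0.006,0,0],0],
  [0,[0.006,0,0],0],
  [0,[0.006,0,0],0],
  [0,[0.006,0,0],0],
])

```text
clock: 10.1
tool_pos: [0.5353, 0.1475, 0.0827]
tool_rot: [[0.992, 0.126, -0.003], [0.126, -0.992, -0.0], [-0.003, 0.0, -1.0]]
ft_force: [-8.5, -1.5, 1.2]
opening: 0.1
```

arm_command([
  [0,[0.006,0,0],0],
  [0,[0.006,0,0],0],
  [0,[0.006,0,0],0],
  [0,[0.006,0,0],0],
])

```text
clock: 10.6
tool_pos: [0.54, 0.1481, 0.0827]
tool_rot: [[0.992, 0.126, -0.003], [0.126, -0.992, -0.0], [-0.003, 0.0, -1.0]]
ft_force: [-8.2, -1.3, 1.5]
opening: 0.104
```

```bash
python3 -c "
from st import *
st()"
```

```text
t 10.6 X 0.5543 Y 0.0793 z 0.0827 yaw 7.24 FX -8.35 FY -0.24 Fz 1.49 T [-0.24  2.03 -0.01] pitch -0.19 op 0.1036
```

```bash
python3 -c "
from st import *
c=arm.read_camera('scene');crop(c['image'],220,220,110,90,7,'pics/s7.png')
c=arm.read_camera('wrist');crop(c['image'],150,50,300,240,2.6,'pics/w7.png')
st()"
```

```text
t 10.7 X 0.5545 Y 0.0793 z 0.0827 yaw 7.24 FX -7.09 FY 0.72 Fz 0.82 T [-0.26  1.85  0.01] pitch -0.17 op 0.1059
```

View pics/s7.png

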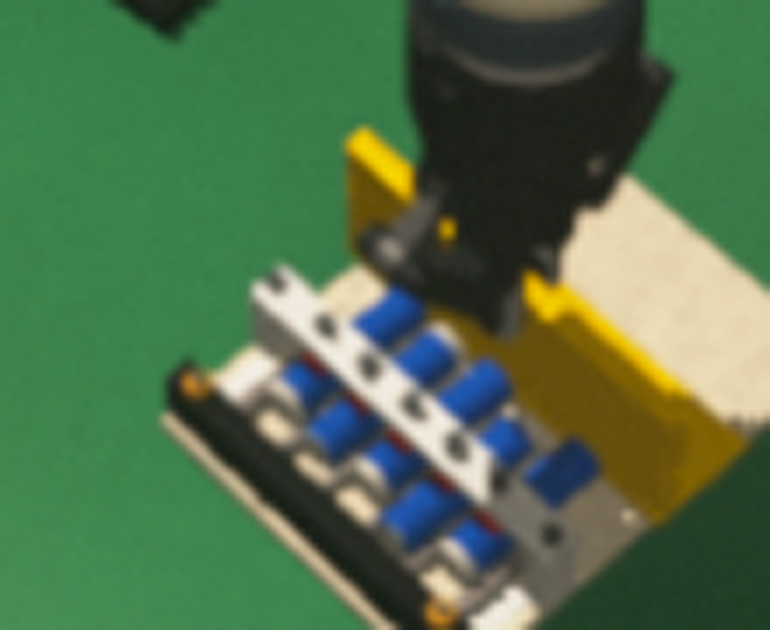

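View pics/w7.png

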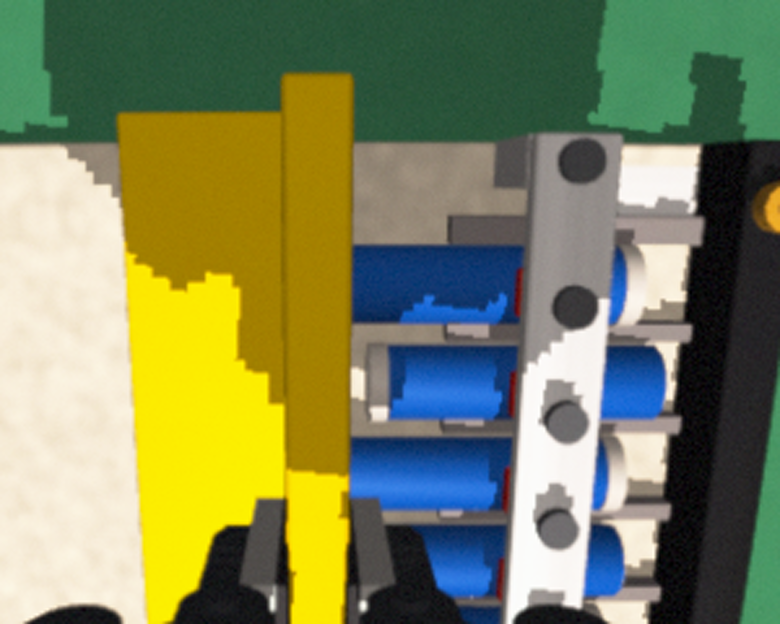

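Three cells are engaged, moving straight ahead of the leg and well short of the fence. Continuing.

arm_command([
  [0,[0.006,0,0],0],
  [0,[0.006,0,0],0],
  [0,[0.006,0,0],0],
  [0,[0.006,0,0],0],
])

```text
clock: 11.2
tool_pos: [0.544, 0.1487, 0.0826]
tool_rot: [[0.992, 0.126, -0.005], [0.126, -0.992, -0.001], [-0.005, 0.0, -1.0]]
ft_force: [-11.7, -2.1, 2.5]
opening: 0.101
```

arm_command([
  [0,[0.006,0,0],0],
  [0,[0.006,0,0],0],
  [0,[0.006,0,0],0],
])

```text
clock: 11.58
tool_pos: [0.5475, 0.1491, 0.0826]
tool_rot: [[0.992, 0.126, -0.005], [0.126, -0.992, -0.001], [-0.005, 0.0, -1.0]]
ft_force: [-14.0, -2.3, 4.2]
opening: 0.105
```

```bash
python3 -c "
from st import *
st()
c=arm.read_camera('wrist');crop(c['image'],150,50,300,240,2.6,'pics/w8.png')
st()"
```

```text
t 11.57 X 0.5618 Y 0.0793 z 0.0826 yaw 7.24 FX -14.22 FY -0.53 Fz 4.22 T [-0.45  3.32 -0.07] pitch -0.29 op 0.1048
t 11.62 X 0.5618 Y 0.0793 z 0.0825 yaw 7.24 FX -13.02 FY -0.12 Fz 3.05 T [-0.39  2.91 -0.  ] pitch -0.31 op 0.1028
```

View pics/w8.png

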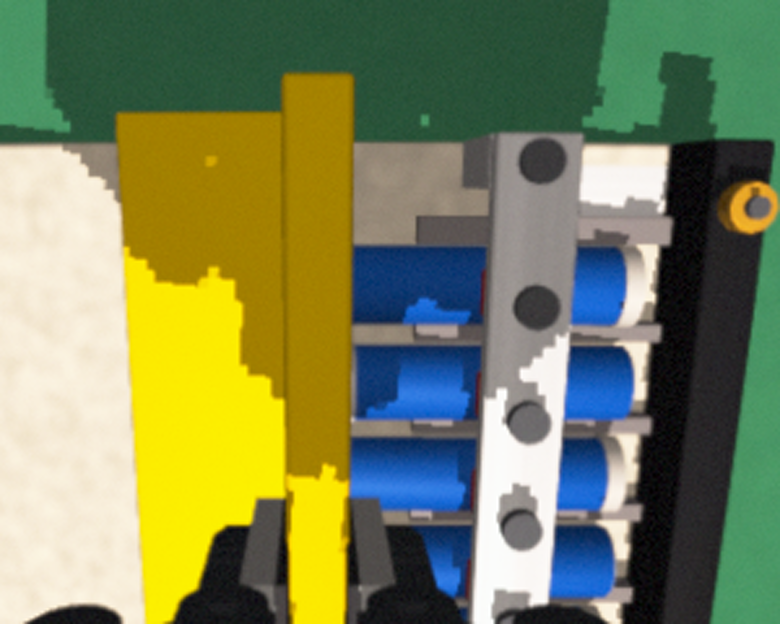

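arm_command([
  [0,[0.005,0,0],0],
  [0,[0.005,0,0],0],
])

```text
clock: 11.88
tool_pos: [0.5487, 0.1493, 0.0824]
tool_rot: [[0.992, 0.126, -0.006], [0.126, -0.992, -0.001], [-0.007, 0.0, -1.0]]
ft_force: [-13.7, -1.2, 5.1]
opening: 0.108
```

arm_command([
  [0,[0.005,0,0],0],
  [0,[0.005,0,0],0],
])

```text
clock: 12.12
tool_pos: [0.5507, 0.1495, 0.0824]
tool_rot: [[0.992, 0.126, -0.006], [0.126, -0.992, -0.001], [-0.007, 0.0, -1.0]]
ft_force: [-14.0, -1.9, 4.8]
opening: 0.102
```

```bash
python3 -c "
from st import *
st()
c=arm.read_camera('wrist');crop(c['image'],280,50,150,150,5,'pics/w9.png')
st()"
```

```text
t 12.12 X 0.5651 Y 0.0793 z 0.0824 yaw 7.25 FX -14.12 FY -0.09 Fz 4.79 T [-0.51  3.55  0.04] pitch -0.38 op 0.1017
t 12.18 X 0.5653 Y 0.0794 z 0.0824 yaw 7.25 FX -13.94 FY 0.43 Fz 3.27 T [-0.39  3.41  0.  ] pitch -0.37 op 0.1021
```

View pics/w9.png

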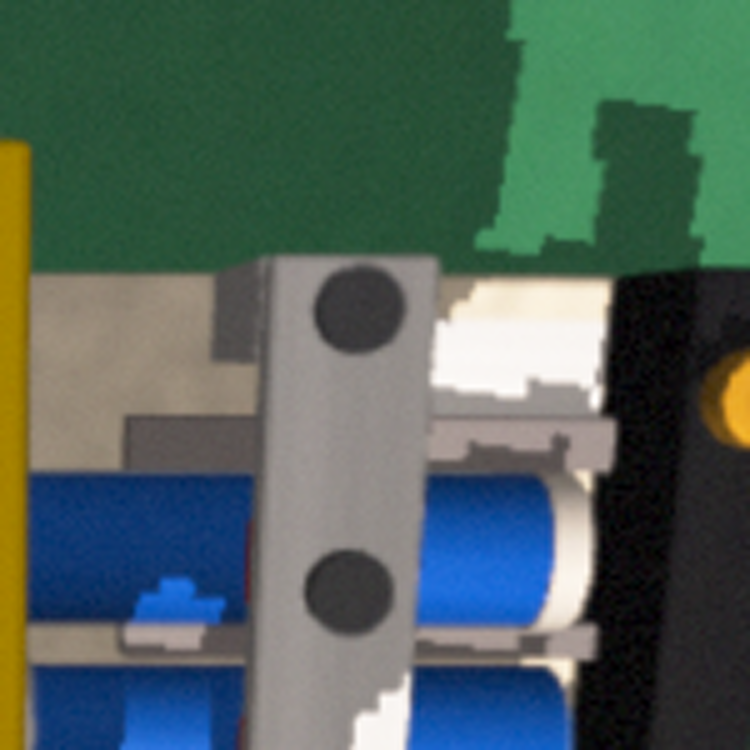

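Sliding force is steady at about 14 N with all five cells moving. Now finer steps.

arm_command([
  [0,[0.004,0,0],0],
  [0,[0.004,0,0],0],
])

```text
clock: 12.42
tool_pos: [0.5523, 0.1498, 0.0824]
tool_rot: [[0.992, 0.126, -0.007], [0.126, -0.992, -0.001], [-0.007, 0.0, -1.0]]
ft_force: [-14.0, -2.5, 3.8]
opening: 0.099
```

arm_command([
  [0,[0.003,0,0],0],
  [0,[0.003,0,0],0],
])

```text
clock: 12.68
tool_pos: [0.5535, 0.1499, 0.0824]
tool_rot: [[0.992, 0.126, -0.006], [0.126, -0.992, -0.001], [-0.007, 0.0, -1.0]]
ft_force: [-14.6, -1.7, 4.8]
opening: 0.1
```

```bash
python3 -c "
from st import *
st()"
```

```text
t 12.68 X 0.5679 Y 0.0794 z 0.0824 yaw 7.25 FX -14.67 FY 0.18 Fz 4.82 T [-0.46  3.5  -0.01] pitch -0.37 op 0.0995
```

arm_command([
  [0,[0.003,0,0],0],
  [0,[0.003,0,0],0],
])

```text
clock: 12.92
tool_pos: [0.5547, 0.1501, 0.0824]
tool_rot: [[0.992, 0.126, -0.006], [0.126, -0.992, -0.001], [-0.007, 0.0, -1.0]]
ft_force: [-14.5, -1.8, 4.2]
opening: 0.102
```

```bash
python3 -c "
from st import *
st()
c=arm.read_camera('wrist');crop(c['image'],280,50,150,150,5,'pics/w10.png')
st()"
```

```text
t 12.93 X 0.5691 Y 0.0793 z 0.0824 yaw 7.24 FX -14.61 FY 0.07 Fz 4.21 T [-0.48  3.47  0.02] pitch -0.37 op 0.1025
t 12.97 X 0.5692 Y 0.0794 z 0.0824 yaw 7.25 FX -13.95 FY 0.41 Fz 4.19 T [-0.48  3.51 -0.03] pitch -0.37 op 0.103
```

View pics/w10.png

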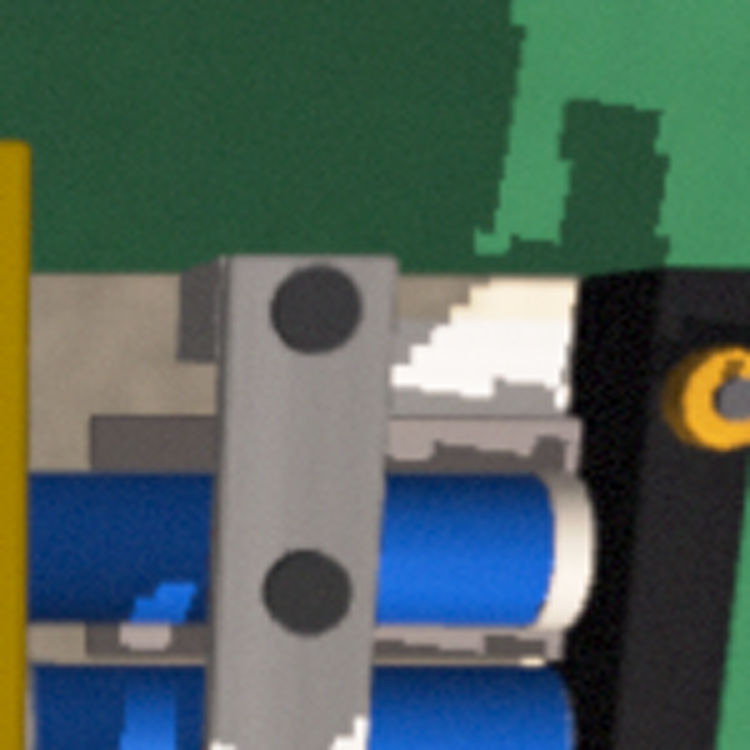

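arm_command([
  [0,[0.002,0,0],0],
  [0,[0.002,0,0],0],
])

```text
clock: 13.22
tool_pos: [0.5555, 0.1502, 0.0824]
tool_rot: [[0.992, 0.126, -0.007], [0.126, -0.992, -0.001], [-0.007, 0.0, -1.0]]
ft_force: [-14.1, -1.8, 3.8]
opening: 0.103
```

arm_command([
  [0,[0.002,0,0],0],
  [0,[0.001,0,0],0],
])

```text
clock: 13.48
tool_pos: [0.5561, 0.1502, 0.0824]
tool_rot: [[0.992, 0.126, -0.007], [0.126, -0.992, -0.001], [-0.007, 0.0, -1.0]]
ft_force: [-14.3, -0.9, 3.4]
opening: 0.101
```

```bash
python3 -c "
from st import *
st()"
```

```text
t 13.47 X 0.5705 Y 0.0793 z 0.0824 yaw 7.25 FX -14.32 FY 0.94 Fz 3.39 T [-0.49  3.5  -0.03] pitch -0.38 op 0.1008
```

arm_command([
  [0,[0.002,0,0],0],
  [0,[0.002,0,0],0],
])

```text
clock: 13.72
tool_pos: [0.5566, 0.1503, 0.0824]
tool_rot: [[0.992, 0.126, -0.007], [0.126, -0.992, -0.001], [-0.007, 0.0, -1.0]]
ft_force: [-15.5, -2.4, 5.9]
opening: 0.101
```

arm_command([
  [0,[0.002,0,0],0],
])

```text
clock: 13.85
tool_pos: [0.5567, 0.1504, 0.0823]
tool_rot: [[0.992, 0.126, -0.008], [0.126, -0.992, -0.001], [-0.008, -0.0, -1.0]]
ft_force: [-16.1, -1.9, 6.9]
opening: 0.102
```

```bash
python3 -c "
from st import *
st()"
```

```text
t 13.85 X 0.5712 Y 0.0794 z 0.0823 yaw 7.25 FX -16.2 FY 0.11 Fz 6.94 T [-0.58  4.14 -0.02] pitch -0.44 op 0.1025
```

arm_command([
  [0,[0.002,0,0],0],
  [0,[0,0,0],0],
])

```text
clock: 14.1
tool_pos: [0.5568, 0.1504, 0.0822]
tool_rot: [[0.992, 0.126, -0.008], [0.126, -0.992, -0.001], [-0.008, 0.0, -1.0]]
ft_force: [-17.6, -2.5, 5.1]
opening: 0.105
```

arm_command([
  [0,[0.001,0,0],0],
])

```text
clock: 14.22
tool_pos: [0.5568, 0.1504, 0.0822]
tool_rot: [[0.992, 0.126, -0.008], [0.126, -0.992, -0.001], [-0.009, 0.0, -1.0]]
ft_force: [-18.2, -2.6, 7.0]
opening: 0.101
```

```bash
python3 -c "
from st import *
st()"
```

```text
t 14.22 X 0.5713 Y 0.0794 z 0.0822 yaw 7.25 FX -18.35 FY -0.27 Fz 6.95 T [-0.63  4.48 -0.02] pitch -0.49 op 0.1009
```

arm_command([
  [0,[0.001,0,0],0],
  [0,[0.001,0,0],0],
])

```text
clock: 14.48
tool_pos: [0.557, 0.1504, 0.0822]
tool_rot: [[0.992, 0.126, -0.009], [0.126, -0.992, -0.001], [-0.009, 0.0, -1.0]]
ft_force: [-19.8, -2.5, 7.3]
opening: 0.1
```

```bash
python3 -c "
from st import *
st()"
```

```text
t 14.47 X 0.5714 Y 0.0794 z 0.0822 yaw 7.25 FX -19.98 FY 0.01 Fz 7.27 T [-0.63  4.7  -0.05] pitch -0.52 op 0.1003
```

arm_command([
  [0,[0.001,0,0],0],
  [0,[0,0,0],0],
])

```text
clock: 14.72
tool_pos: [0.557, 0.1504, 0.0821]
tool_rot: [[0.992, 0.126, -0.009], [0.126, -0.992, -0.001], [-0.009, 0.0, -1.0]]
ft_force: [-19.2, -3.3, 6.7]
opening: 0.103
```

```bash
python3 -c "
from st import *
st()
c=arm.read_camera('wrist');crop(c['image'],280,50,150,150,5,'pics/w11.png');st()"
```

```text
t 14.72 X 0.5715 Y 0.0794 z 0.0821 yaw 7.25 FX -19.43 FY -0.89 Fz 6.73 T [-0.65  4.77 -0.02] pitch -0.54 op 0.1034
t 14.78 X 0.5715 Y 0.0794 z 0.0821 yaw 7.25 FX -19.08 FY 0.4 Fz 6.67 T [-0.64  4.72 -0.  ] pitch -0.54 op 0.1041
```

View pics/w11.png

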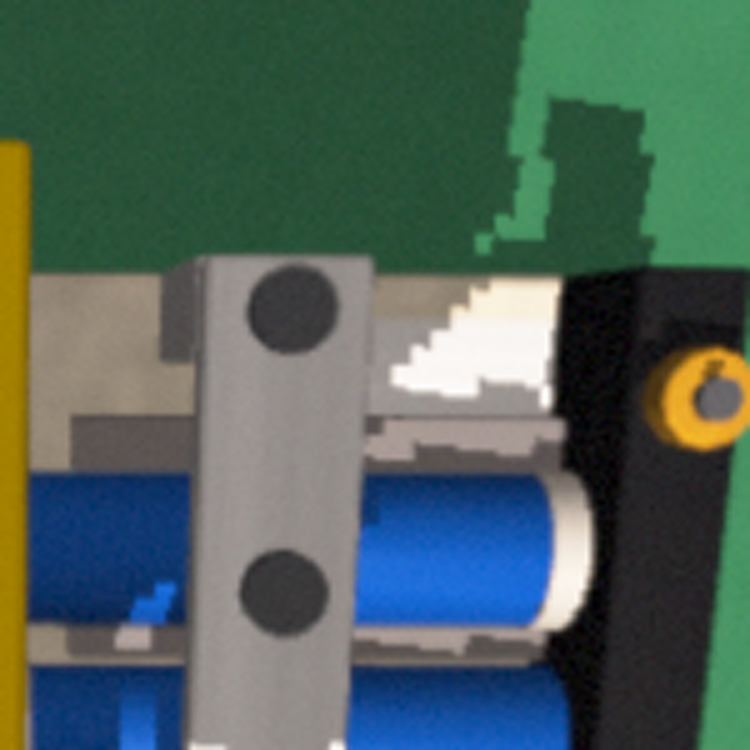

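arm_command([
  [0,[0.002,0,0],0],
  [0,[0.001,0,0],0],
])

```text
clock: 15.02
tool_pos: [0.5572, 0.1504, 0.0821]
tool_rot: [[0.992, 0.126, -0.01], [0.126, -0.992, -0.001], [-0.01, 0.0, -1.0]]
ft_force: [-22.2, -3.1, 7.6]
opening: 0.103
```

```bash
python3 -c "
from st import *
st()"
```

```text
t 15.03 X 0.5716 Y 0.0794 z 0.0821 yaw 7.25 FX -22.42 FY -0.31 Fz 7.61 T [-0.75  5.23  0.03] pitch -0.59 op 0.1033
```

The push is about 21.5 N, some 7 N above sliding. Now I'll hold for a second.

arm_command([
  [0,[0,0,0],0],
  [0,[0,0,0],0],
  [0,[0,0,0],0],
])

```text
clock: 15.4
tool_pos: [0.5572, 0.1504, 0.0821]
tool_rot: [[0.992, 0.126, -0.01], [0.126, -0.992, -0.001], [-0.01, 0.0, -1.0]]
ft_force: [-21.3, -2.8, 6.9]
opening: 0.106
```

arm_command([
  [0,[0,0,0],0],
  [0,[0,0,0],0],
  [0,[0,0,0],0],
])

```text
clock: 15.78
tool_pos: [0.5572, 0.1504, 0.0821]
tool_rot: [[0.992, 0.126, -0.01], [0.126, -0.992, -0.001], [-0.01, 0.0, -1.0]]
ft_force: [-21.7, -3.3, 8.4]
opening: 0.102
```

```bash
python3 -c "
from st import *
st()"
```

```text
t 15.78 X 0.5717 Y 0.0794 z 0.0821 yaw 7.25 FX -21.92 FY -0.51 Fz 8.42 T [-0.66  5.17  0.02] pitch -0.59 op 0.1021
```

arm_command([
  [0,[0,0,0],0],
  [0,[0,0,0],0],
  [0,[0,0,0],0],
  [0,[-0.01,0,0],0],
  [0,[-0.02,0,0],0],
  [0,[-0.05,0,0],0],
  [0,[-0.1,0,0],0],
  [0,[0,0,0],0],
])

```text
clock: 16.77
tool_pos: [0.5258, 0.1463, 0.0835]
tool_rot: [[0.992, 0.126, 0.001], [0.126, -0.992, 0.0], [0.001, 0.0, -1.0]]
ft_force: [-0.2, -0.1, -2.7]
opening: 0.102
```

```bash
python3 -c "
from st import *
st()
c=arm.read_camera('wrist');cv2.imwrite('pics/w12.png',c['image'][:,:,::-1]);crop(c['image'],270,50,190,240,3,'pics/w12a.png');st()"
```

```text
t 16.77 X 0.54 Y 0.0793 z 0.0835 yaw 7.25 FX -0.19 FY -0.11 Fz -2.69 T [ 0.03 -0.06  0.03] pitch 0.04 op 0.1019
t 16.82 X 0.541 Y 0.0792 z 0.0837 yaw 7.24 FX 0.43 FY -0.51 Fz -1.73 T [ 0.02 -0.04 -0.02] pitch 0.1 op 0.1034
```

View pics/w12a.png

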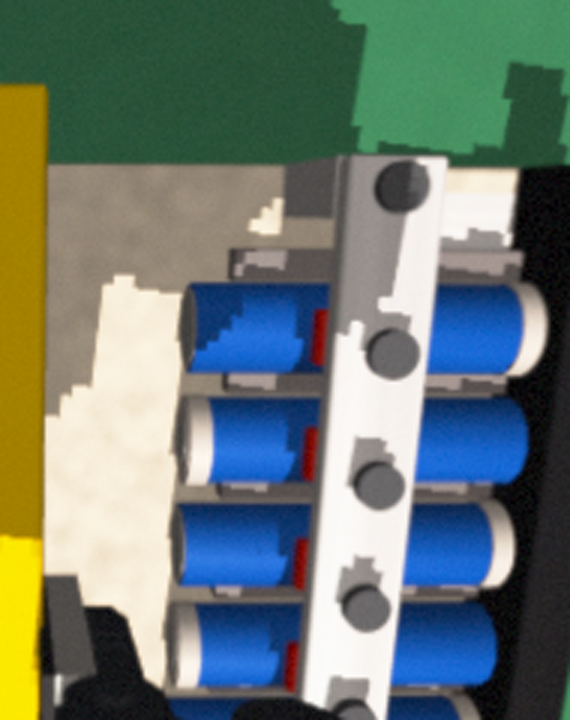

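The five cells' rear ends line up and the far ends sit at the fence. I'll lift, look again from above, then go to the tray.

Run:
```python
from h import *
q=arm.observe()["tool_pos"]
s=plan([q[0],q[1],.15],7.2,3,0)
s=plan([.49,.06,.2],7.2,3,0,s)
s=plan([.5387,-.1664,.16],15.7,6,0,s)
```

```text
[[0, [0.0, 0.0, -0.111], np.float64(0.0)], [0, [0.0, 0.0, -0.11], np.float64(0.0)], [0, [0.0, 0.0, -0.111], np.float64(0.001)]] end [0.5268 0.1464 0.1501] 7.19
[[0, [-0.079, 0.135, -0.083], np.float64(-0.0)], [0, [-0.079, 0.135, -0.083], np.float64(-0.0)], [0, [-0.079, 0.135, -0.084], np.float64(-0.0)]] end [0.4899 0.0601 0.2001] 7.19
[[0, [0.017, 0.192, 0.033], np.float64(-0.032)], [0, [0.012, 0.193, 0.033], np.float64(-0.031)], [0, [0.007, 0.193, 0.034], np.float64(-0.032)], [0, [0.002, 0.193, 0.033], np.float64(-0.031)], [0, [-0.002, 0.193, 0.034], np.float64(-0.032)], [0, [-0.008, 0.193, 0.033], np.float64(-0.031)]] end [ 0.5386 -0.1664  0.1601] 15.7
```

arm_command([
  [0,[0,0,-0.11],0],
  [0,[0,0,-0.11],0],
  [0,[0,0,-0.11],0],
  [0,[-0.08,0.135,-0.083],0],
  [0,[-0.08,0.135,-0.083],0],
  [0,[-0.08,0.135,-0.083],0],
  [0,[0,0,0],0],
  [0,[0,0,0],0],
])

```text
clock: 17.82
tool_pos: [0.4898, 0.06, 0.1989]
tool_rot: [[0.992, 0.125, 0.001], [0.125, -0.992, 0.0], [0.001, -0.0, -1.0]]
ft_force: [0.5, 0.4, -1.9]
opening: 0.105
```

```bash
python3 -c "
from st import *
import pickle
s=st()
c=arm.read_camera('wrist');pickle.dump((s,c),open('w13.pkl','wb'));cv2.imwrite('pics/w13.png',c['image'][:,:,::-1]);crop(c['image'],290,0,190,180,4,'pics/w13a.png')
plan([.5387,-.1664,.16],15.7,6,0)"
```

```text
t 17.82 X 0.4934 Y -0.0019 z 0.1989 yaw 7.21 FX 0.51 FY 0.37 Fz -1.86 T [-0.03 -0.02 -0.01] pitch 0.06 op 0.1051
[[0, [0.017, 0.193, 0.032], np.float64(-0.031)], [0, [0.012, 0.193, 0.032], np.float64(-0.031)], [0, [0.007, 0.193, 0.032], np.float64(-0.031)], [0, [0.003, 0.193, 0.032], np.float64(-0.032)], [0, [-0.002, 0.193, 0.032], np.float64(-0.031)], [0, [-0.007, 0.193, 0.033], np.float64(-0.032)]] end [ 0.5387 -0.1663  0.16  ] 15.71
```

View pics/w13.png

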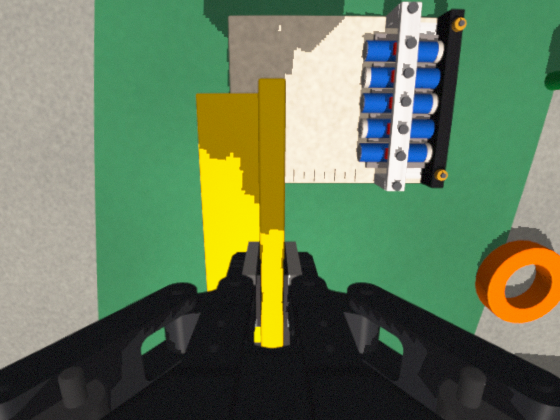

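View pics/w13a.png

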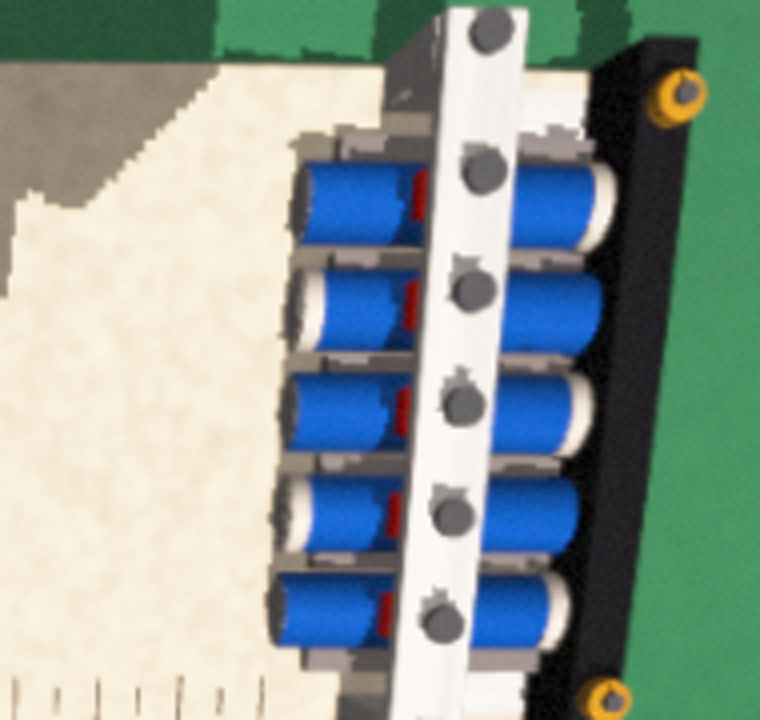

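All five cells' rear ends fall on one straight line parallel to the fence (crop x 292 to 268), and the far ends meet the fence. Next, the tray.

arm_command([
  [0,[0.017,0.193,0.032],-0.031],
  [0,[0.012,0.193,0.032],-0.031],
  [0,[0.007,0.193,0.032],-0.031],
  [0,[0.003,0.193,0.032],-0.032],
  [0,[-0.002,0.193,0.032],-0.031],
  [0,[-0.007,0.193,0.032],-0.032],
  [0,[0,0,0],0],
  [0,[0,0,0],0],
])

```text
clock: 18.88
tool_pos: [0.5383, -0.166, 0.1598]
tool_rot: [[0.963, 0.271, -0.001], [0.271, -0.963, 0.001], [-0.001, -0.001, -1.0]]
ft_force: [-0.3, 1.3, -1.6]
opening: 0.102
```

```bash
python3 -c "
from h import *
s=arm.observe()
c=arm.read_camera('wrist');cv2.imwrite('pics/w14.png',c['image'][:,:,::-1])
plan([.5387,-.1664,.082],15.7,4,0)
a=np.radians(15.7);n=np.array([np.cos(a),np.sin(a)]);p=s['tool_pos'][:2]
e=[np.r_[p+n*5.2e-3,0]+[ -np.sin(a)*l,np.cos(a)*l,0.004] for l in (-.08,.08)]+[np.r_[p-n*41.8e-3,0]+[ -np.sin(a)*l,np.cos(a)*l,0.004] for l in (.08,-.08)]
print(proj(c,e,s).round(0),yaw(s['tool_rot']))
"
```

```text
[[0, [0.0, 0.001, 0.098], np.float64(0.0)], [0, [0.0, 0.001, 0.097], np.float64(0.0)], [0, [0.001, 0.001, 0.098], np.float64(0.001)], [0, [0.0, 0.001, 0.097], np.float64(0.0)]] end [ 0.5387 -0.1664  0.0821] 15.7
[[277. 279.]
 [278. 103.]
 [221. 103.]
 [228. 279.]] 15.710930619777125
```

View pics/w14.png

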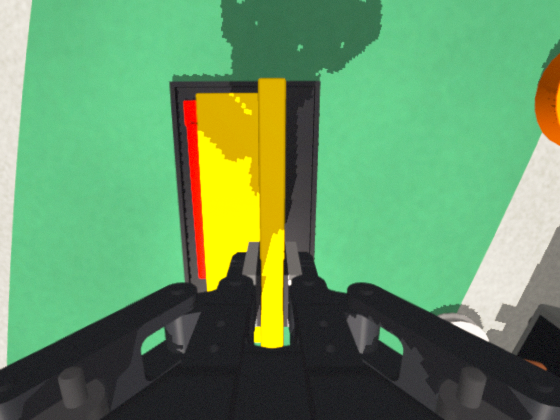

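The projected landing is columns 221 to 278, rows 103 to 279. That clears the spudger (right edge about 205) and is inside the walls. Lowering.

arm_command([
  [0,[0,0.001,0.12],0],
  [0,[0.001,0.001,0.12],0],
  [0,[0,0.001,0.1],0],
  [0,[0,0,0.04],0],
  [0,[0,0,0.015],0],
  [0,[0,0,0],0],
])

```text
clock: 19.68
tool_pos: [0.5389, -0.167, 0.0821]
tool_rot: [[0.963, 0.271, 0.001], [0.271, -0.963, -0.0], [0.001, 0.001, -1.0]]
ft_force: [0.6, -0.5, -2.2]
opening: 0.106
```

arm_command([
  [0,[0,0,0.01],0],
  [0,[0,0,0.008],0],
  [0,[0,0,0],0],
])

```text
clock: 20.05
tool_pos: [0.5385, -0.1672, 0.0779]
tool_rot: [[0.963, 0.271, 0.0], [0.271, -0.963, -0.0], [0.0, 0.0, -1.0]]
ft_force: [-0.1, 0.7, -3.5]
opening: 0.102
```

arm_command([
  [0,[0,0,0.005],0],
  [0,[0,0,0.004],0],
  [0,[0,0,0],0],
])

```text
clock: 20.42
tool_pos: [0.5385, -0.1672, 0.076]
tool_rot: [[0.963, 0.271, -0.0], [0.271, -0.963, 0.0], [-0.0, -0.0, -1.0]]
ft_force: [-0.5, -0.1, -2.3]
opening: 0.102
```

arm_command([
  [0,[0,0,0.004],0],
  [0,[0,0,0],0],
])

```text
clock: 20.68
tool_pos: [0.5386, -0.1672, 0.0753]
tool_rot: [[0.963, 0.271, 0.0], [0.271, -0.963, -0.0], [0.0, 0.0, -1.0]]
ft_force: [1.0, 0.4, -1.9]
opening: 0.103
```

arm_command([
  [0,[0,0,0.003],0],
  [0,[0,0,0],0],
])

```text
clock: 20.92
tool_pos: [0.5387, -0.1672, 0.0753]
tool_rot: [[0.963, 0.271, 0.001], [0.271, -0.963, -0.0], [0.001, 0.0, -1.0]]
ft_force: [-0.9, 1.8, 6.0]
opening: 0.101
```

arm_command([
  [0,[0,0,0.003],0],
  [0,[0,0,0],0],
])

```text
clock: 21.18
tool_pos: [0.5387, -0.1672, 0.0753]
tool_rot: [[0.963, 0.271, 0.001], [0.271, -0.963, -0.001], [0.001, 0.001, -1.0]]
ft_force: [-4.0, 2.2, 10.9]
opening: 0.104
```

It is seated on the tray floor. I'll ease off and release.

arm_command([
  [0,[0,0,-0.004],0],
  [0,[0,0,0],0],
  [0.15,[0,0,0],0],
  [0.3,[0,0,0],0],
  [0.5,[0,0,0],0],
  [0.5,[0,0,0],0],
  [0.5,[0,0,0],0],
])

```text
clock: 22.05
tool_pos: [0.5386, -0.1672, 0.0748]
tool_rot: [[0.963, 0.271, -0.0], [0.271, -0.963, 0.0], [-0.0, -0.0, -1.0]]
ft_force: [-0.2, 0.4, -0.2]
opening: 0.502
```

arm_command([
  [0.5,[0,0,-0.05],0],
  [0.5,[0,0,-0.15],0],
  [0.5,[0,0,-0.25],0],
  [0.5,[0,0.1,-0.25],0],
  [0.5,[0,0.2,-0.1],0],
  [0.5,[0,0.2,0],0],
  [0.5,[0,0,0],0],
  [0.5,[0,0,0],0],
])

```text
clock: 23.05
tool_pos: [0.5653, -0.2631, 0.235]
tool_rot: [[0.963, 0.27, -0.0], [0.27, -0.963, 0.0], [-0.0, -0.001, -1.0]]
ft_force: [-0.2, -0.1, -0.9]
opening: 0.5
```

```bash
python3 -c "
from st import *
import pickle
s=st()
c=arm.read_camera('wrist');pickle.dump((s,c),open('w15.pkl','wb'));cv2.imwrite('pics/w15.png',c['image'][:,:,::-1])
c=arm.read_camera('top');crop(c['image'],180,130,210,110,3.8,'pics/t15.png')
c=arm.read_camera('scene');crop(c['image'],180,150,190,170,4,'pics/s15.png')
"
```

```text
t 23.05 X 0.5279 Y -0.3319 z 0.235 yaw 15.68 FX -0.26 FY -0.05 Fz -0.94 T [-0.   -0.   -0.01] pitch -0.02 op 0.5
```

View pics/w15.png

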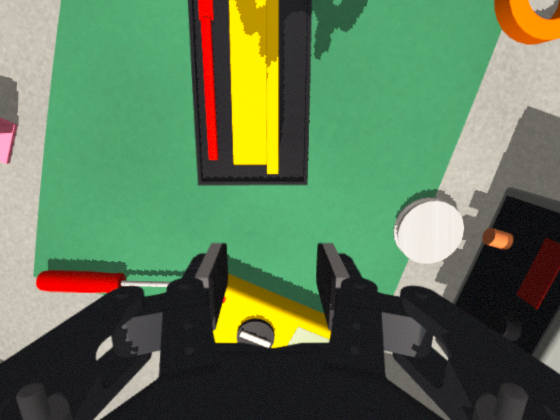

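View pics/t15.png

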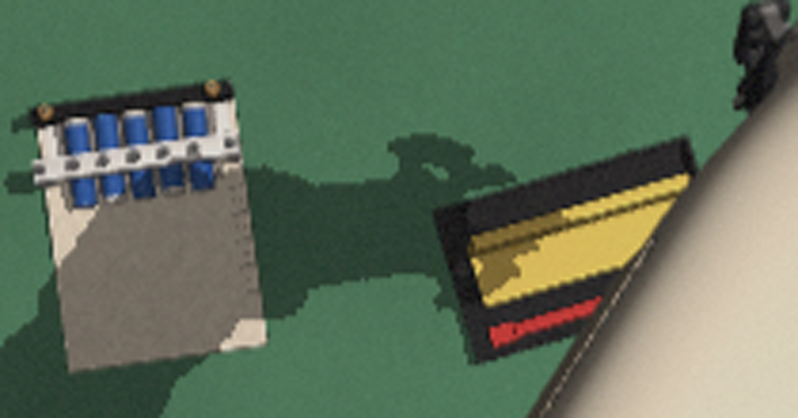

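View pics/s15.png

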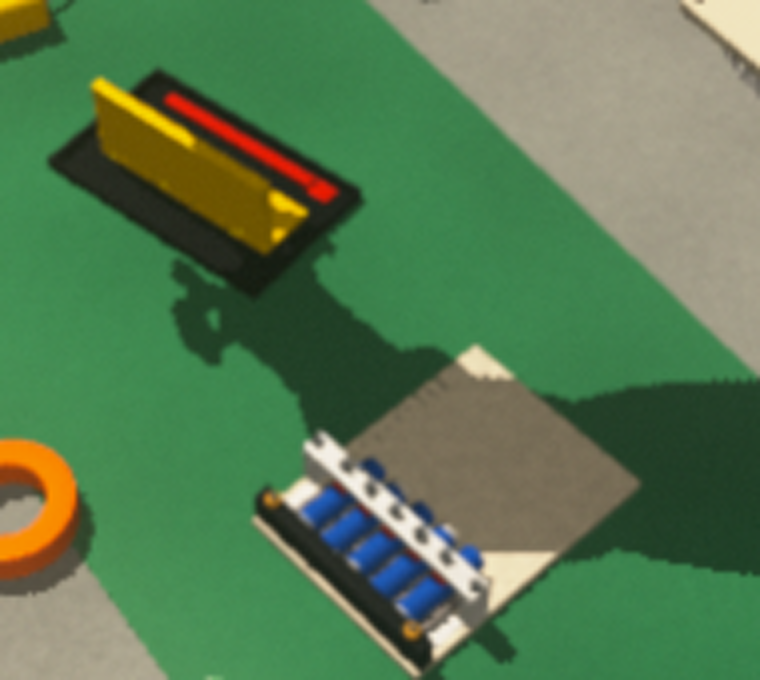

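Run:
```python
from h import *
import pickle
s,c=pickle.load(open("w13.pkl","rb"))
a=np.radians(7.2);X=np.array([np.cos(a),np.sin(a)])
f=lambda p,z:back(c,[((x+.5)/4-.5+290,(y+.5)/4-.5) for x,y in p],z,s)[:,:2]@X
print("far",f([(616,208),(603,313),(595,413),(579,513),(571,610)],.019),"rear",f([(292,205),(288,310),(281,412),(275,512),(268,612)],.015))
print("fence base",f([(588,100),(530,680)],.008),"top",f([(645,60),(582,680)],.032))
```

```text
far [0.64410809 0.64370334 0.64441219 0.64334746 0.64416405] rear [0.57349563 0.57394699 0.5737349  0.57376476 0.57360204]
fence base [0.64073635 0.64156066] top [0.64046114 0.64210925]
```

```bash
python3 -c "
from st import *
st();print(arm.finish_job())"
```

```text
t 23.2 X 0.5281 Y -0.3313 z 0.2352 yaw 15.75 FX 0.33 FY 1.06 Fz 0.35 T [-0.07 -0.03 -0.  ] pitch 0.0 op 0.4999
the job is handed in; nothing more can be done
None
```

I slid the five cells together onto the fence with the yellow straightedge, leaned on them there, and stood the straightedge back in its tray. The job was handed in at 23.2 s of robot time.

- **Push:** sliding took about 14.2 N with all five cells moving. At the fence I leaned with 21.3 to 22.4 N, about 7 to 8 N more, for roughly 1.1 s. The wrist showed almost no twist, so the row bore evenly.
- **Cells:** the picture after backing off shows the rear ends in one line to within about 0.5 mm. Cell centres average about 32.4 mm from the fence against the nominal 32.5 mm.
- **Straightedge:** it is upright, with its leg about 20 mm to +x of the tray's centre. It sits lengthwise and clear of the spudger, and the gripper is open and well away.
- **Readings that disagreed:**
  - My picks of the cells' far ends came out 2 to 3 mm past the fence and the rear ends about as far short. I put this down to picking edges on round ends; their mean agrees with home.
  - During the push the wrist also read an upward force of about 6 to 10 N relative to free air. It grew with the push, so I took it as friction on the leg. I didn't check separately that the foot stayed off the deck beyond the 3 to 4 mm of clearance I worked out from the tool's height.

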